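# Mount a probe carriage on its dovetail rail and clamp it

## Task

Slide the probe carriage onto the open end of the dovetail rail with its probe on the circuit-board side, push it along until it sits fully against the red stop, and then turn its orange side knob clockwise to the end to clamp it. Nothing may touch the bare circuit board, and leave the other things on the bench where they are.

Things in the scene. Friction and masses are not known exactly. Their poses are not given: they have to be found in the camera images.
- fixture: Fixed test fixture: dark base plate (6 thick, x -135..135, y -35..170), aluminium dovetail rail on a black beam, and an opened control-unit tray beside it. Origin: at bench height below the middle of the rail. x: along the rail from its open end towards the stop; y: from the rail to the circuit-board side; z up. Rail from x=-100 to 100 on y=0; beam x -110..110, 46 wide, top at z=30.
- board: Green circuit board 174 x 108 mm, fixed in the open tray; origin at the centre of its underside, top face 14 mm above the bench. Delicate: nothing may touch it.
- stop: Red stop fixed across the rail, at varying places along it. Origin on the rail's centre line, 30 mm above the bench; axes parallel to the fixture's. 20 long (x, so the face that the carriage meets is at x=-10), 50 wide, its top 25.5 mm above its origin (55.5 above the bench).
- carriage: Loose dark carriage, about 0.26 kg, upright on the bench. Origin: centre of its underside; x along its dovetail slot (+x end meets the stop), y towards the probe, z up. Body 60 x 54 x 24 high. Fully on the rail its axes are parallel to the fixture's and its origin lies on the rail's centre line, 32 mm above the bench; against the stop its origin is 40 mm before the stop's.
- rail_open_end (a point): Middle of the rail's flat top at its open end, 43.5 mm above the bench, axes as the fixture. Dovetail: foot 20 wide at 30 mm above the bench, widest 34 at 42 mm, flat top 43.5 mm. The last 18 mm taper by 2 mm each side and about 1.5 mm in height as a lead-in. There is nothing beyond it but the base plate and 10 mm of beam.
- tray_centre (a point): Centre of the open black tray that holds the board, at rim height (28 mm above the bench), axes as the fixture; tray 190 (x) x 124 (y) mm, walls 6 thick.
- slot_front (a point): Middle of the slot's roof at the carriage's +x end: carriage (30, 0, 11.5) mm. The slot is open at both ends, clears the rail by 1.5 mm each side and has about 2.5 mm of vertical play; its roof rests on the rail's flat top. The jaws reach down to carriage z=0.
- probe_tip (a point): Tip of the upright 8 mm probe, carriage (0, 78, 3) mm; the probe's top is at carriage z=88, its collar is 18 across. A 12 mm wide arm (carriage z 16..24) carries it from the body. On the rail the tip passes over the tray's rim with 7 mm to spare.
- grip_block (a point): Where to hold the grey grip block on top of the carriage: carriage (0, 0, 46) mm, axes as the carriage. Block 24 (x) x 22 (y), from carriage z=24 to z=58. Pinch it along x, so that the fingers stay clear of knob and probe; fingertips pass over the stop (23.5 high in carriage z) once on the rail.
- clamp_knob (a joint): Clamp knob on the carriage's -y side, vertical axis. Value in rad: 0 fully open, grows clockwise seen from above, ends at 1.4 (fully tight). Starts within 0..0.25. It drives a brass gib sideways into the slot, 3.6 mm per rad: the carriage goes onto the rail only with the knob below about 0.3. Friction 0.1 N m, rising to about 0.2 as the gib bites; it stays where it is left.
- knob_grip (a point): On the knob's axis, carriage (0, -60, 42) mm, the height to grip; turns with the knob, its x axis along the bar. Orange bar handle 40 long, 10 wide, carriage z 22..52, above a 24 mm round hub (z 12..22) on an ear 26 wide that reaches y=-74, top at z=12. At value 0 the bar is parallel to the carriage's x (the rail).
- screwdriver: Red-handled screwdriver, 170 mm, bystander; origin near its middle.
- flux_jar: Amber jar, 44 mm across, 50 high, bystander; origin at its underside.
- cover: Black cover plate 130 x 100 x 18 mm, bystander; origin at its underside.
- screw_tray: Blue tray 90 x 70 x 22 mm, bystander; origin at its underside.
- spare_probe: Thin aluminium probe pen, 112 mm, lying, bystander; origin near its middle.
Things that resemble listed ones, but are neither listed nor needed, are in the scene too. What is meant by the carriage is not green, and is the smaller of those in its own colour.

How it is judged:
On the way, in this order (a step that is already met when the one before it is completed fails the run):
1. the carriage is engaged on the open end of the rail (centre 90 to 30 mm before the rail's middle), probe on the board side, knob still loose (y of carriage in the frame of fixture between -0.004 and 0.004 m and z of carriage in the frame of fixture between 0.029 and 0.0355 m and angle between the x axis of carriage and the x axis of fixture, either way round below 0.08 rad and angle between the z axis of carriage and the z axis of fixture, either way round below 0.08 rad and y of probe_tip in the frame of fixture above 0.05 m and x of carriage in the frame of fixture between -0.09 and -0.03 m and value of joint clamp_knob below 0.7 rad), for 0.1 s.
2. the carriage sits against the stop with the knob still loose (y of carriage in the frame of fixture between -0.004 and 0.004 m and z of carriage in the frame of fixture between 0.029 and 0.0355 m and angle between the x axis of carriage and the x axis of fixture, either way round below 0.08 rad and angle between the z axis of carriage and the z axis of fixture, either way round below 0.08 rad and y of probe_tip in the frame of fixture above 0.05 m and x of carriage in the frame of stop between -0.0435 and -0.036 m and value of joint clamp_knob below 0.7 rad), for 0.2 s.
At the end, for the whole second after the job is handed in: The carriage is on the dovetail (within 4 mm of its centre line, origin 29 to 35.5 mm above the bench, square within 0.08 rad, probe on the board side), its face within 3.5 mm of the red stop, the knob turned past 1.15 rad, all at rest (y of carriage in the frame of fixture between -0.004 and 0.004 m and z of carriage in the frame of fixture between 0.029 and 0.0355 m and angle between the x axis of carriage and the x axis of fixture, either way round below 0.08 rad and angle between the z axis of carriage and the z axis of fixture, either way round below 0.08 rad and y of probe_tip in the frame of fixture above 0.05 m and x of carriage in the frame of stop between -0.0435 and -0.036 m and value of joint clamp_knob above 1.15 rad and linear speed of carriage below 0.01 m/s and velocity of joint clamp_knob below 0.05 rad/s); the robot touches nothing.
It fails at once if something touches the bare circuit board (contact force between board and anything else above 1 N).
It fails at once if another thing on the bench is shifted by more than 30 mm (distance of any of screwdriver, flux_jar, cover, screw_tray, spare_probe from where it was at the start of the episode above 0.03 m).
It also fails if it takes over 72 s, if anything falls off the work surface, if the arm or the gripper's body presses on something with over 40 N, if the wrist force passes 120 N, or if a joint passes its speed limit or range.

## Robot

A 6-joint arm with a two-finger parallel gripper is mounted at the origin on the work surface. World frame = base frame: x ahead of the robot, y to its left, z up, the work surface at z = 0. Lengths are in m, angles in rad, forces in N, time in s.
With the tool pointing down it reaches from about 0.25 to 0.725 m from the base axis. Payload 4 kg.
Tool frame: the origin (TCP) lies midway between the tips of the shut fingers; the grasp point (between the pads) lies 19 mm behind it; z points along the fingers, y is the direction in which the jaws open and shut (so a half turn about z gives the same grasp; the last joint's range is limited). The gripper opens to 85 mm and grips with 20 to 120 N. Pads are 22 mm wide; open, the fingers measure 114 mm over their backs; the gripper's body (76 mm by 85 mm) begins 54 mm behind the grasp point. The pads swing forward as they close: fully open they stand 13 mm farther back than shut.
Start: joints at [1.233, 0.241, 0.005, 1.335, 0, 1.571], TCP at [0.166, 0.472, 0.231] pointing down, gripper open.
Joint ranges: [-2.72, 2.72], [-1.05, 1.87], [-1.09, 1.28], [-1.99, 2.15], [-1.42, 1.44], [-3.14, 3.14]. Speed limits (rad/s): [2.79, 2.79, 3.14, 3.14, 3.14, 3.14].

## Interface

Orientations are given as a unit quaternion [x, y, z, w].
In Python, from workcell import monitor, cams, order gives the robot as it stands.
- The arm moves only by the tool send_rows, never from a script. Its argument "moves" is a list of rows, each a list of 4 numbers: the shift along the tool's x, y, z as a fraction of full scale, then the turn about the tool's z as a fraction of full scale. A call has 1 to 20 rows; each row shifts and turns the commanded pose from where the row before left it, along the tool's axes as they then stand; what a row does not reach is not made up. Full scale, the value 1, is 100 cm for a shift and 0.1 rad for a turn. A row lasts 1/10 s, in which the tool goes at most 50 mm and 8.59 degrees, less where a joint would pass 70% of its speed; a pose out of reach is approached as far as the arm can. A call with a number of a shift or a turn outside -1 to 1 is refused whole. A call with a gripper value outside its range is refused whole. "claw" is the gripper's target within -1 to 1 (fully open at 1, half-way at 0, shut at -1), set as the call begins (left out, the last holds). The fingers move at their own pace and stop on an object; the grip force is fixed at half the most. Time passes only in rows, so rows that do not move let the fingers close. It gives the time, the measured TCP pose, the force and the opening at its end, in the units of the state.
- monitor.get_obs(): the state, without advancing time (a new reading comes with each control period).
- cams.camera(name): name is "scene" or "top" or "wrist"; returns (picture, depth): 384x512x3 uint8, blue, green, red; 384x512 float32, m along the optical axis (not along the pixel's ray), 0 where there is no reading.
- cams.camera_info(name): a dict with "intrinsics" (3x3 intrinsics, pixels), "T" (4x4, takes a point from camera to world coordinates); the wrist camera has in their place "mount" (4x4, takes a point from camera to tool coordinates, whose origin is the TCP and whose axes are the flange's). Camera axes: x right, y up, looking along -z (the intrinsics and any distortion apply to the point x, -y, -z); pixel columns grow to the right and rows downward; lengths in m; the calibration is good to about 2 mm. A picture is of the moment at which its call begins: read the wrist's pose just before it. camera_info takes no time and is no camera call.
- order.job_done(): hands the job in, once; it reports no verdict.
The state is a dict: "clock": time; "joint_pos": joint angles; "joint_vel": joint speeds; "tau": joint torques, N m; "eef_pos": TCP position; "tool_rot": TCP orientation; "ft_force": force on the tool from outside, world axes, zero at the start; "ft_torque": the same for the moment, N m; "grip_width": finger opening in m.
Only numpy, scipy, OpenCV 4.12 (cv2) and the standard library are available. Lean on these libraries where they do the work, as an engineer would, in place of code of your own. Each camera call takes 0.05 s, during which the arm holds its last target.

## Working session

There is one attempt and no reset: what is moved stays moved. The work goes in short steps, Python scripts to look and compute and a tool call to move; the robot and the scene stay as the last step left them, time stands still between calls to the robot, and variables do not carry over. Pictures are saved under pics/ and viewed, and the job is handed in when it is done.

Besides the shell and the picture viewer there is one more tool, called after ">>>" as a command line: name --pt "numbers of a row" for each row, then --argument value for the rest. send_rows: Moves the arm, as the interface text tells. Its arguments: {"type":"object","properties":{"moves":{"type":"array","items":{"type":"array","items":{"type":"number","minimum":-1,"maximum":1}}},"claw":{"type":"number"}},"required":["moves"]}

```bash
ls; mkdir -p pics; python3 - <<'E'
from workcell import monitor,cams,order
import cv2,numpy as np
o=monitor.get_obs();print(o)
for n in ("scene","top"):
    p,d=cams.camera(n);np.save(f"pics/{n}_d.npy",d);cv2.imwrite(f"pics/{n}0.png",p)
    print(n,cams.camera_info(n),d.min(),d.max())
print(cams.camera_info("wrist"))
E
```

```text
pics
{'clock': 0.0, 'joint_pos': array([ 1.23297583e+00,  2.41434991e-01,  3.74070518e-03,  1.33518160e+00,
       -3.63204233e-06,  1.57081018e+00]), 'joint_vel': array([-0.00049632,  0.00068148, -0.00033832, -0.00068363, -0.00102182,
       -0.00053855]), 'tau': array([ 1.79400405e-05, -3.72318399e+01,  2.52406847e+01,  1.72386761e-02,
        1.65464928e-05, -1.58124404e-06]), 'eef_pos': array([0.16551228, 0.47115699, 0.23040824]), 'tool_rot': array([ 1.68114942e-01,  9.85766851e-01, -1.02528793e-03, -1.72998104e-04]), 'ft_force': array([ 0.15992064,  0.11768061, -0.07308717]), 'ft_torque': array([ 0.00998973,  0.01193011, -0.0165251 ]), 'grip_width': 0.08521390475708486}
scene {'intrinsics': array([[380.44277479,   0.        , 252.51763305],
       [  0.        , 380.44277479, 190.95311337],
       [  0.        ,   0.        ,   1.        ]]), 'T': array([[ 0.87764402, -0.26781745,  0.39751074,  0.90995887],
       [ 0.47930993,  0.493366  , -0.7258457 , -0.78229487],
       [-0.00172414,  0.82756498,  0.56136728,  0.66285846],
       [ 0.        ,  0.        ,  0.        ,  1.  
[... 284 characters left out ...]
,  0.01801976,  0.01070883,  0.03295839],
       [ 0.01202891,  0.07481955,  0.99712454,  1.42214299],
       [ 0.        ,  0.        ,  0.        ,  1.        ]])} 0.0 2.2809885
{'intrinsics': array([[323.77360418,   0.        , 254.67844964],
       [  0.        , 323.77360418, 192.25212068],
       [  0.        ,   0.        ,   1.        ]]), 'mount': array([[-1.09633630e-03,  9.48684117e-01,  3.16223409e-01,
         8.06380165e-02],
       [ 9.99999389e-01,  9.95369331e-04,  4.80813714e-04,
         3.48966536e-04],
       [ 1.41381251e-04,  3.16223743e-01, -9.48684629e-01,
        -1.42541624e-01],
       [ 0.00000000e+00,  0.00000000e+00,  0.00000000e+00,
         1.00000000e+00]])}
```

View pics/scene0.png

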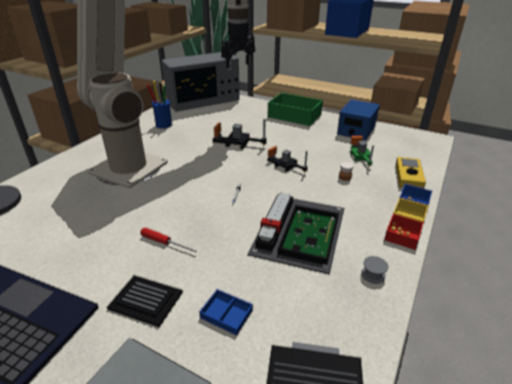

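View pics/top0.png

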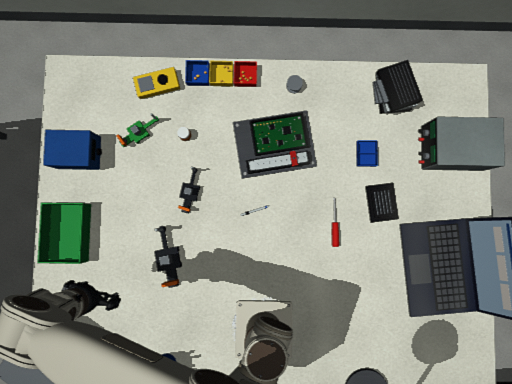

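```bash
cat > h.py <<'E'
import numpy as np,cv2
from workcell import monitor,cams,order
from scipy.spatial.transform import Rotation as R
def TK(n,obs=None):
    i=cams.camera_info(n)
    if n!="wrist": return i["T"],i["intrinsics"]
    T=np.eye(4);T[:3,:3]=R.from_quat(obs["tool_rot"]).as_matrix();T[:3,3]=obs["eef_pos"]
    return T@i["mount"],i["intrinsics"]
def ray(T,K,u,v):
    d=np.array([(u-K[0,2])/K[0,0],-(v-K[1,2])/K[1,1],-1.]);return T[:3,:3]@d
def at_z(T,K,u,v,z):
    d=ray(T,K,u,v);o=T[:3,3];return o+d*(z-o[2])/d[2]
def cloud(T,K,D):
    v,u=np.mgrid[:D.shape[0],:D.shape[1]]
    P=np.stack([(u-K[0,2])/K[0,0]*D,-(v-K[1,2])/K[1,1]*D,-D],-1)
    return P@T[:3,:3].T+T[:3,3]
def proj(T,K,p):
    q=T[:3,:3].T@(np.asarray(p)-T[:3,3]);return K[0,0]*q[0]/-q[2]+K[0,2],K[1,1]*-q[1]/-q[2]+K[1,2]
E
python3 - <<'E'
from h import *
p=cv2.imread("pics/top0.png");d=np.load("pics/top_d.npy")
a=cv2.resize(p[150:300,130:230],None,fx=5,fy=5,interpolation=cv2.INTER_CUBIC)[:,:]
cv2.imwrite("pics/c1.png",cv2.resize(a,(400,600)))
cv2.imwrite("pics/c2.png",cv2.resize(p[100:185,225:325],None,fx=7,fy=7,interpolation=cv2.INTER_CUBIC))
T,K=TK("top")
for u,v in [(189,190),(169,260),(258,130),(262,162),(200,230)]: print(u,v,cloud(T,K,d)[v,u])
E
```

```text
189 190 [0.46839964 0.26042857 0.05728643]
169 260 [0.23466326 0.31736351 0.06882381]
258 130 [0.68773329 0.03111025 0.01572423]
262 162 [0.56987575 0.01547646 0.04651514]
200 230 [0.33314052 0.22722207 0.00114955]
```

View pics/c1.png

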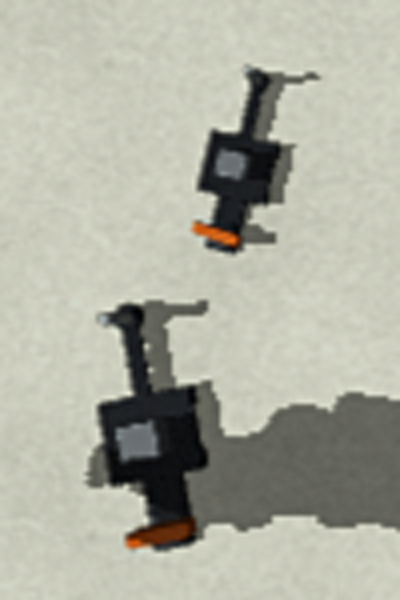

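View pics/c2.png

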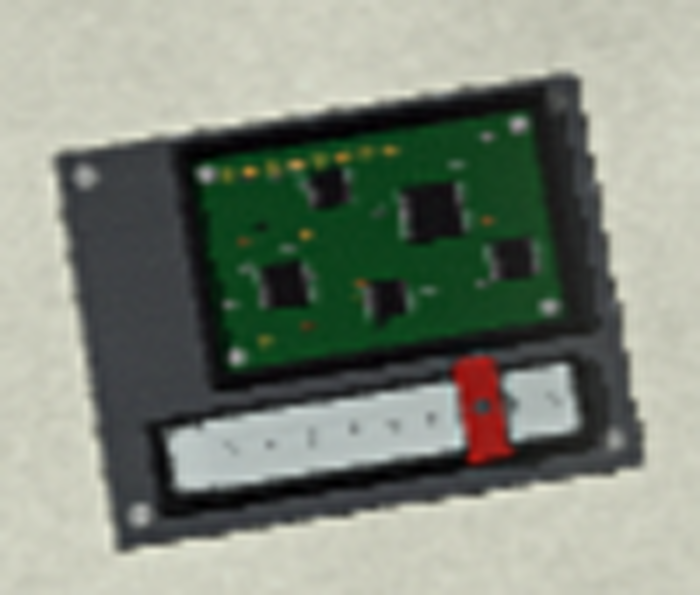

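```bash
python3 - <<'E'
from h import *
T,K=TK("top")
f=lambda u,v,z:at_z(T,K,225+(u+.5)/7-.5,100+(v+.5)/7-.5,z)
# plate corners: fixture coords
m=np.array([[-135,170],[135,170],[135,-35],[-135,-35],[-100,17],[-100,-17],[100,17],[100,-17]])/1e3
px=[(57,155,.006),(573,75,.006),(640,462,.006),(120,548,.006),(168,428,.0435),(176,492,.0435),(575,362,.0435),(582,430,.0435)]
W=np.array([f(*p)[:2] for p in px])
def fit(m,W):
    a=m-m.mean(0);b=W-W.mean(0);th=np.arctan2((a[:,0]*b[:,1]-a[:,1]*b[:,0]).sum(),(a*b).sum())
    Rm=np.array([[np.cos(th),-np.sin(th)],[np.sin(th),np.cos(th)]]);t=W.mean(0)-Rm@m.mean(0)
    return th,t,(m@Rm.T+t-W)*1e3,Rm
for s in (slice(0,4),slice(4,8)):
    th,t,r,Rm=fit(m[s],W[s]);print(th,t,r.round(1).tolist())
    for u,v in [(483,355),(490,463)]: 
        print("stop",((f(u,v,.0555)[:2]-t)@Rm*1e3).round(1))
    for u in [(458,360),(497,360),(470,462),(512,458)]: print(((f(*u,.0555)[:2]-t)@Rm*1e3).round(1))
# carriage crop c1: scale 4
g=lambda u,v,z:at_z(T,K,130+(u+.5)/4-.5,150+(v+.5)/4-.5,z)[:2]
print("grip",[g(*q,.058).round(4) for q in [(220,148),(247,154),(239,180),(214,175)]],"mean",np.mean([g(*q,.058) for q in [(220,148),(247,154),(239,180),(214,175)]],0))
print("knob",g(193,228,.052),g(238,240,.052),"probe",g(250,70,.088))
E
```

```text
-1.3915243504599935 [ 0.57543695 -0.0394381 ] [[0.7, 2.3], [2.1, -1.6], [-1.5, -2.5], [-1.2, 1.8]]
stop [57.6 25.6]
stop [ 52.1 -27.2]
[45.2 25.2]
[64.  22.1]
[ 42.6 -25.2]
[ 63.1 -26.5]
-1.395988872090476 [ 0.57586078 -0.04027163] [[1.3, -0.5], [-0.6, -1.9], [-0.4, 2.3], [-0.2, 0.1]]
stop [56.6 25.6]
stop [ 51.3 -27.3]
[44.2 25.1]
[63.  22.1]
[ 41.8 -25.3]
[ 62.3 -26.5]
grip [array([0.4795, 0.2754]), array([0.4748, 0.2525]), array([0.4527, 0.2586]), array([0.4566, 0.2797])] mean [0.46591756 0.26654899]
knob [0.41181464 0.297089  ] [0.40235764 0.25886794] probe [0.54240112 0.24728709]
```

>>> send_rows --pt "-0.035 -0.0094 0 0" --pt "-0.035 -0.0094 0 0" --pt "-0.035 -0.0094 0 0" --pt "-0.035 -0.0094 0 0" --pt "-0.035 -0.0094 0 0" --pt "-0.035 -0.0094 0 0" --pt "-0.035 -0.0094 0 0" --pt "-0.035 -0.0094 0 0" --pt "-0.035 -0.0094 0 0" --pt "-0.035 -0.0094 0 0" --pt "0 0 0 -0.54" --pt "0 0 0 -0.54" --pt "0 0 0 0" --pt "0 0 0 0" --claw 1

```text
clock: 1.5
eef_pos: [0.4645, 0.267, 0.2309]
tool_rot: [0.115, 0.993, -0.0, -0.0]
ft_force: [-0.1, 0.1, 0.2]
grip_width: 0.0852
```

```bash
python3 - <<'E'
from h import *
o=monitor.get_obs();p,d=cams.camera("wrist")
np.savez("pics/w1.npz",d=d,q=o["tool_rot"],e=o["eef_pos"])
cv2.imwrite("pics/w1.png",p)
print(o["eef_pos"],o["tool_rot"],o["joint_pos"],o["clock"])
E
```

```text
[0.46451962 0.2669541  0.23089601] [ 1.15181862e-01  9.93344314e-01 -2.71270890e-04 -3.72760450e-04] [5.21596020e-01 3.12728641e-01 1.01399391e-01 1.36038908e+00
 7.31668403e-06 7.52472198e-01] 1.5
```

View pics/w1.png

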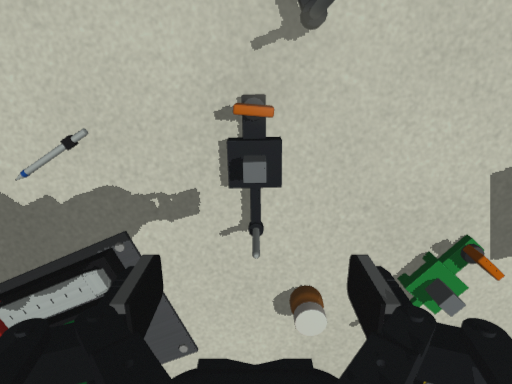

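```bash
python3 - <<'E'
from h import *
p=cv2.imread("pics/w1.png")
cv2.imwrite("pics/w1c.png",cv2.resize(p[85:265,205:305],None,fx=4,fy=4,interpolation=cv2.INTER_CUBIC)[:600])
z=np.load("pics/w1.npz");T,K=TK("wrist",dict(tool_rot=z["q"],eef_pos=z["e"]))
C=cloud(T,K,z["d"])
for u,v in [(255,175),(240,160),(255,110),(256,205),(150,60),(350,150),(75,290)]:print(u,v,C[v,u].round(4))
E
```

```text
255 175 [0.4704 0.2659 0.0584]
240 160 [0.4594 0.2515 0.0228]
255 110 [0.409  0.2804 0.0512]
256 205 [0.5143 0.2568 0.025 ]
150 60 [ 0.3359  0.1817 -0.0014]
350 150 [4.820e-01 3.768e-01 4.000e-04]
75 290 [0.5637 0.0227 0.043 ]
```

View pics/w1c.png

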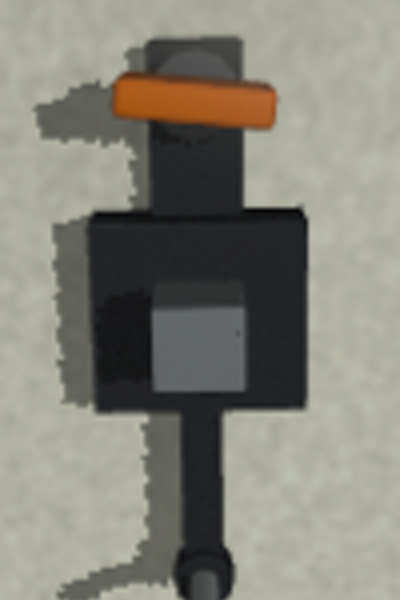

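```bash
python3 - <<'E'
from h import *
z=np.load("pics/w1.npz");T,K=TK("wrist",dict(tool_rot=z["q"],eef_pos=z["e"]))
g=lambda u,v,h:at_z(T,K,205+(u+.5)/4-.5,85+(v+.5)/4-.5,h)[:2]
def rep(n,pts,h):
    P=np.array([g(u,v,h) for u,v in pts]);e=[np.linalg.norm(P[i]-P[i-1])*1e3 for i in range(4)]
    d=(P[1]-P[0])+(P[2]-P[3]); print(n,P.mean(0).round(4),"sides",np.round(e,1),"yaw",np.arctan2(d[1],d[0]),)
rep("grip",[(152,308),(245,306),(245,390),(152,391)],.058)
rep("body",[(91,222),(308,220),(306,408),(98,410)],.024)
rep("knob",[(117,88),(275,95),(272,130),(113,120)],.052)
C=cloud(T,K,z["d"])
m=(np.abs(C[...,2]-.0575)<.004)&(np.hypot(C[...,0]-.466,C[...,1]-.2665)<.025)
r=cv2.minAreaRect((C[m][:,:2]*1e4).astype(np.float32));print(r,m.sum(),C[m].mean(0))
m=(np.abs(C[...,2]-.022)<.006)&(np.hypot(C[...,0]-.466,C[...,1]-.2665)<.045)
r=cv2.minAreaRect((C[m][:,:2]*1e4).astype(np.float32));print(r)
print(R.from_quat(z["q"]).as_matrix())
E
```

```text
grip [0.4672 0.2659] sides [21.6 23.1 21.8 23.6] yaw 1.3555485070866535
body [0.4672 0.2665] sides [53.2 58.6 53.2 58.8] yaw 1.3486439373935224
knob [0.4101 0.2784] sides [ 7.6 38.1  8.3 38.6] yaw 1.286652503008192
((4673.02001953125, 2657.74560546875), (240.2418212890625, 217.58250427246094), 78.26412963867188) 510 [0.46711786 0.26599559 0.05780234]
((4754.7177734375, 2638.550537109375), (601.37353515625, 702.5062255859375), 77.55635070800781)
[[-9.73465999e-01  2.28830293e-01 -8.03049919e-04]
 [ 2.28830698e-01  9.73466130e-01 -4.53060306e-04]
 [ 6.78067975e-04 -6.24801277e-04 -9.99999575e-01]]
```

>>> send_rows --pt "-0.0027 -0.0004 0.034 -0.12" --pt "0 0 0.034 0" --pt "0 0 0.034 0" --pt "0 0 0.034 0" --pt "0 0 0.034 0" --pt "0 0 0.02 0" --pt "0 0 0.013 0" --pt "0 0 0 0" --pt "0 0 0 0"

```text
clock: 2.45
eef_pos: [0.4678, 0.2666, 0.029]
tool_rot: [0.109, 0.994, 0.0, 0.0]
ft_force: [-0.1, -0.8, 0.0]
grip_width: 0.0853
```

>>> send_rows --pt "0 0 0 0" --pt "0 0 0 0" --pt "0 0 0 0" --pt "0 0 0 0" --pt "0 0 0 0" --pt "0 0 0 0" --pt "0 0 0 0" --pt "0 0 0 0" --claw -1

```text
clock: 3.25
eef_pos: [0.4678, 0.2661, 0.029]
tool_rot: [0.109, 0.994, 0.0, 0.001]
ft_force: [-0.2, -1.2, 5.7]
grip_width: 0.0227
```

```bash
python3 - <<'E'
from h import *
o=monitor.get_obs();p,d=cams.camera("wrist")
cv2.imwrite("pics/w2.png",p)
print(o["eef_pos"],R.from_quat(o["tool_rot"]).as_matrix().round(4),o["grip_width"],o["clock"])
E
```

```text
[0.46778311 0.26613138 0.02896423] [[-9.763e-01  2.163e-01  1.100e-03]
 [ 2.163e-01  9.763e-01  3.000e-04]
 [-1.000e-03  6.000e-04 -1.000e+00]] 0.02268999402718654 3.25
```

View pics/w2.png

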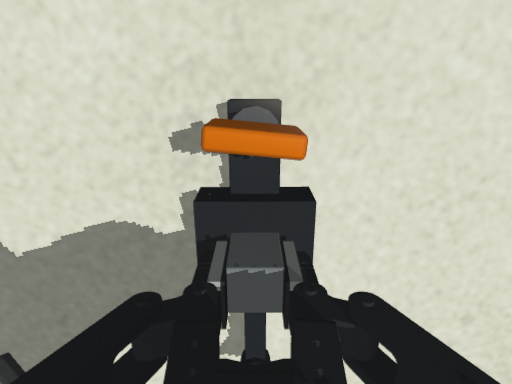

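>>> send_rows --pt "0 0 -0.025 0" --pt "0 0 -0.025 0" --pt "0 0 -0.025 0" --pt "0 0 -0.025 0" --pt "-0.0189 -0.0228 0 0" --pt "-0.0189 -0.0228 0 0" --pt "-0.0189 -0.0228 0 0" --pt "-0.0189 -0.0228 0 0" --pt "-0.0189 -0.0228 0 0" --pt "-0.0189 -0.0228 0 0" --pt "0 0 0 -0.79" --pt "0 0 0 -0.79" --pt "0 0 0 -0.79" --pt "0 0 0 -0.79" --pt "0 0 0 -0.79" --pt "0 0 0 0" --pt "0 0 0 0"

```text
clock: 5.0
eef_pos: [0.5478, 0.1079, 0.1273]
tool_rot: [-0.088, 0.996, -0.0, -0.001]
ft_force: [-0.2, 1.2, -3.1]
grip_width: 0.0234
```

```bash
python3 - <<'E'
from h import *
o=monitor.get_obs();p,d=cams.camera("wrist")
np.savez("pics/w3.npz",d=d,q=o["tool_rot"],e=o["eef_pos"])
cv2.imwrite("pics/w3.png",p)
p,d=cams.camera("scene");cv2.imwrite("pics/s3.png",cv2.resize(p[100:300,180:400],None,fx=3,fy=3))
print(o["eef_pos"],R.from_quat(o["tool_rot"]).as_matrix().round(4),o["grip_width"],o["clock"],o["joint_pos"])
E
```

```text
[0.54778091 0.10792759 0.12733316] [[-9.846e-01 -1.748e-01 -2.000e-03]
 [-1.748e-01  9.846e-01 -3.000e-04]
 [ 2.000e-03  1.000e-04 -1.000e+00]] 0.023423125627728667 5.0 [ 1.94478930e-01  4.20358934e-01 -1.78168193e-02  1.13463425e+00
  1.03536635e-04  1.88223357e-02]
```

View pics/w3.png

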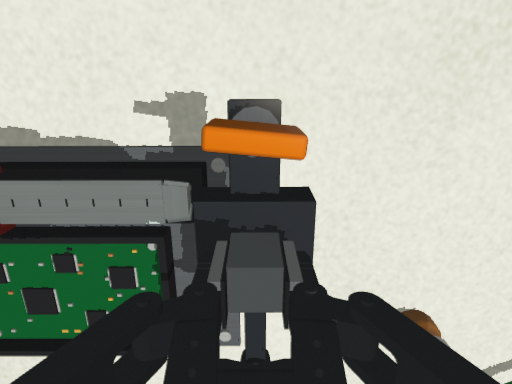

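View pics/s3.png

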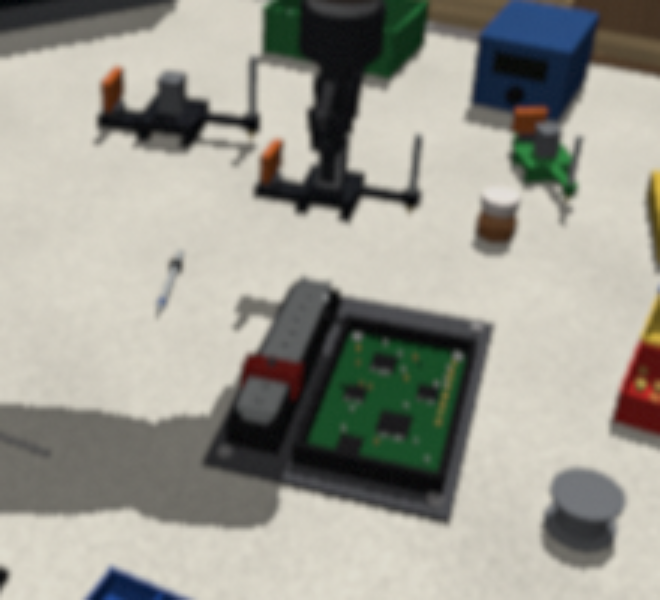

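```bash
python3 - <<'E'
from h import *
p=cv2.imread("pics/w3.png")
cv2.imwrite("pics/w3c.png",cv2.resize(p[140:260,0:210],None,fx=3.8,fy=3.8,interpolation=cv2.INTER_CUBIC))
z=np.load("pics/w3.npz");T,K=TK("wrist",dict(tool_rot=z["q"],eef_pos=z["e"]))
C=cloud(T,K,z["d"])
# rail top points & per-column edges at z 43.5
E1=[];E2=[]
for u in range(12,158,6):
    col=C[165:245,u,2];idx=np.where(np.abs(col-.0435)<.006)[0]
    if len(idx): print(u,165+idx.min(),165+idx.max(),np.median(col[idx]).round(4),end=' | ')
E
```

```text
12 181 223 0.0436 | 18 181 223 0.0434 | 24 181 223 0.0434 | 30 181 223 0.0436 | 36 181 223 0.0436 | 42 181 223 0.0432 | 48 181 223 0.0435 | 54 181 223 0.0434 | 60 181 223 0.0434 | 66 181 223 0.0433 | 72 181 223 0.0433 | 78 181 223 0.0433 | 84 181 223 0.0433 | 90 181 223 0.0435 | 96 181 223 0.0433 | 102 181 223 0.0435 | 108 181 223 0.0436 | 114 180 223 0.0434 | 120 180 223 0.0436 | 126 180 223 0.0433 | 132 180 223 0.0435 | 138 180 223 0.0434 | 144 180 223 0.0436 | 150 180 223 0.0434 | 156 180 223 0.0434 |
```

View pics/w3c.png

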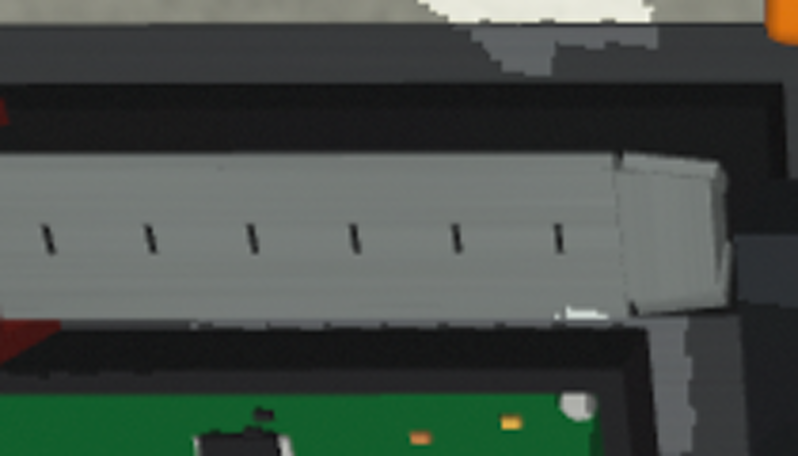

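```bash
python3 - <<'E'
from h import *
p=cv2.imread("pics/w3.png")
cv2.imwrite("pics/w3d.png",cv2.convertScaleAbs(cv2.resize(p[90:320,185:325],None,fx=4,fy=4,interpolation=cv2.INTER_CUBIC)[:600],alpha=2.))
z=np.load("pics/w3.npz");T,K=TK("wrist",dict(tool_rot=z["q"],eef_pos=z["e"]))
g=lambda u,v,h:at_z(T,K,(u+.5)/3.8-.5,140+(v+.5)/3.8-.5,h)
Rt=R.from_quat(z["q"]).as_matrix()
def tl(P): return ((P-z["e"])@Rt*1e3).round(1)
for q in [(20,153),(610,153),(20,320),(625,320)]: print("rail",q,g(*q,.0425).round(4),tl(g(*q,.0425)))
for q in [(722,170),(728,300)]: print("end",g(*q,.0415).round(4),tl(g(*q,.0415)))
for q in [(616,153),(632,312)]: print("taper start",g(*q,.0435).round(4),tl(g(*q,.0435)))
E
```

```text
rail (20, 153) [ 0.5653 -0.0745  0.0425] [  14.5 -182.7   84.9]
rail (610, 153) [0.5456 0.0372 0.0425] [ 14.4 -69.2  84.9]
rail (20, 320) [ 0.6012 -0.0768  0.0425] [ -20.5 -191.2   84.8]
rail (625, 320) [0.58   0.0431 0.0425] [-20.6 -69.5  84.8]
end [0.5456 0.0587 0.0415] [ 10.6 -48.1  85.9]
end [0.5725 0.0629 0.0415] [-16.7 -48.7  85.8]
taper start [0.545  0.0386 0.0435] [ 14.7 -67.8  83.9]
taper start [0.5776 0.0446 0.0435] [-18.4 -67.6  83.8]
```

View pics/w3d.png

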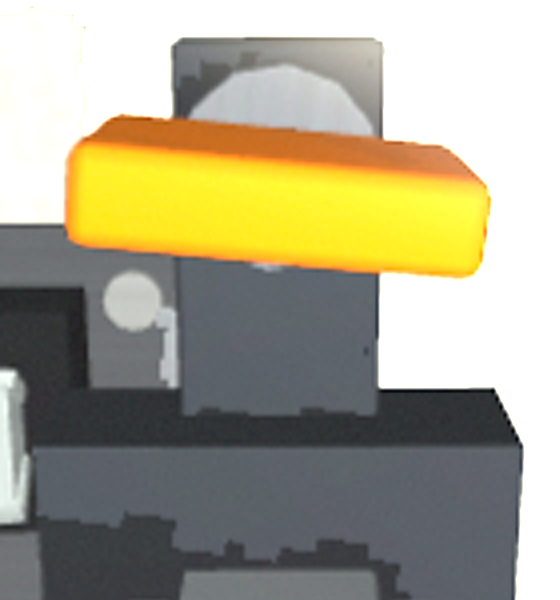

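```bash
python3 - <<'E'
from h import *
z=np.load("pics/w3.npz");T,K=TK("wrist",dict(tool_rot=z["q"],eef_pos=z["e"]))
g=lambda u,v,h:at_z(T,K,185+(u+.5)/4-.5,90+(v+.5)/4-.5,h)
Rt=R.from_quat(z["q"]).as_matrix()
def tl(P): return ((P-z["e"])@Rt*1e3).round(1)
b=z["e"][2]-.029
for q in [(33,447),(522,445)]: print("body -y top",tl(g(*q,b+.024)))
for q in [(37,392),(495,390)]: print("body -y bottom",tl(g(*q,b+.0)))
for q in [(175,45),(382,42)]: print("ear end",tl(g(*q,b+.012)))
for q in [(70,145),(488,185),(475,272),(75,240)]: print("bar",tl(g(*q,b+.052)))
C=cloud(T,K,z["d"])
for u,v in [(205,208),(300,208),(255,180),(255,215),(240,145),(270,145),(255,160)]: print(u,v,tl(C[v,u]), (C[v,u,2]-b).round(4))
E
```

```text
body -y top [ 26.7 -30.1   5.1]
body -y top [26.9 29.2  5.1]
body -y bottom [ 26.1 -33.9  29.1]
body -y bottom [26.3 29.7 29.1]
ear end [ 73.1 -12.6  17.1]
ear end [73.4 12.  17.1]
bar [ 66.2 -19.2 -22.9]
bar [ 62.5  19.  -22.9]
bar [ 54.4  18.2 -22.9]
bar [ 57.5 -19.2 -22.9]
205 208 [ 23.1 -24.5   5.4] 0.0236
300 208 [23.1 22.1  5.4] 0.0237
255 180 [33.4  0.1 19. ] 0.0101
255 215 [19.6  0.   5.1] 0.024
240 145 [ 59.3  -5.5 -23.7] 0.0528
270 145 [ 59.2   5.6 -23.2] 0.0523
255 160 [44.6  0.1 16.3] 0.0128
```

>>> send_rows --pt "-0.0023 0 0.015 0" --pt "0 0 0.015 0" --pt "0 0 0.015 0" --pt "0 0 0.013 0" --pt "0 0 0.007 0" --pt "0 0 0 0" --pt "0 0 0 0"

```text
clock: 5.8
eef_pos: [0.551, 0.1085, 0.0636]
tool_rot: [-0.088, 0.996, 0.0, 0.0]
ft_force: [-0.2, -0.2, -3.6]
grip_width: 0.023
```

```bash
python3 - <<'E'
from h import *
o=monitor.get_obs();p,d=cams.camera("wrist")
np.savez("pics/w4.npz",d=d,q=o["tool_rot"],e=o["eef_pos"])
cv2.imwrite("pics/w4.png",p);cv2.imwrite("pics/w4c.png",cv2.convertScaleAbs(cv2.resize(p[90:290,100:325],None,fx=3,fy=3,interpolation=cv2.INTER_CUBIC),alpha=1.6))
p,d=cams.camera("scene");cv2.imwrite("pics/s4.png",cv2.resize(p[130:260,230:360],None,fx=4.5,fy=4.5,interpolation=cv2.INTER_CUBIC))
print(o["eef_pos"],R.from_quat(o["tool_rot"]).as_matrix().round(4),o["grip_width"],o["ft_force"])
E
```

```text
[0.55102286 0.10845658 0.06359078] [[-9.844e-01 -1.761e-01  4.000e-04]
 [-1.761e-01  9.844e-01  1.000e-04]
 [-4.000e-04 -0.000e+00 -1.000e+00]] 0.0230269261107507 [-0.20200738 -0.16026505 -3.64758319]
```

View pics/w4c.png

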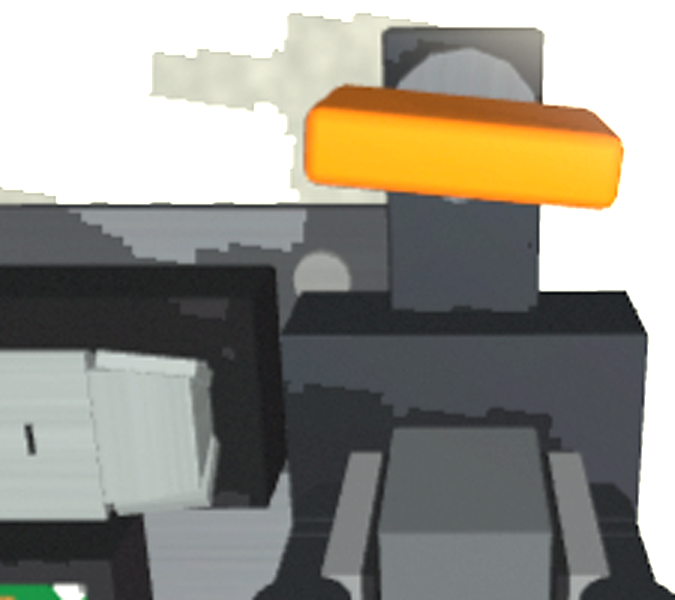

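View pics/s4.png

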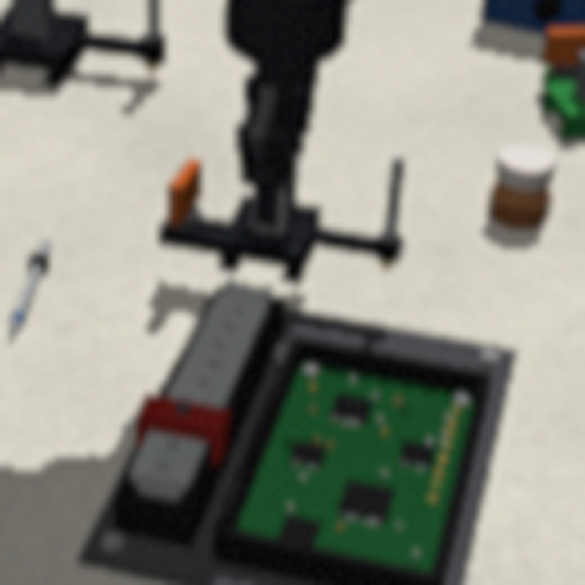

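```bash
python3 - <<'E'
from h import *
z=np.load("pics/w4.npz");T,K=TK("wrist",dict(tool_rot=z["q"],eef_pos=z["e"]))
g=lambda u,v,h:at_z(T,K,100+(u+.5)/3-.5,90+(v+.5)/3-.5,h)
Rt=R.from_quat(z["q"]).as_matrix()
def tl(P): return ((P-z["e"])@Rt*1e3).round(1)
b=z["e"][2]-.029
for q in [(40,349),(85,349),(40,521),(105,521)]: print("rail",tl(g(*q,.0425)))
for q in [(208,365),(212,505)]: print("rail end",tl(g(*q,.0415)))
for q in [(284,335),(646,334)]: print("body -y top",tl(g(*q,b+.024)))
for q in [(384,33),(543,31)]: print("ear end",tl(g(*q,b+.012)))
C=cloud(T,K,z["d"])
for u,v in [(205,208),(300,208),(255,160),(115,220),(115,235),(155,220)]: print(u,v,C[v,u].round(4),tl(C[v,u]), (C[v,u,2]-b).round(4))
for u in (105,115,125): print([ (v,(C[v,u,2]*1e3).round(0)) for v in range(200,270,3)])
E
```

```text
rail [ 18.3 -76.7  21.1]
rail [ 18.3 -68.6  21.1]
rail [-17.  -81.6  21.1]
rail [-17.  -69.2  21.1]
rail end [ 14.8 -47.   22.1]
rail end [-14.1 -48.7  22.1]
body -y top [ 26.8 -29.4   5. ]
body -y top [26.9 29.1  5. ]
ear end [ 73.2 -12.9  17. ]
ear end [73.5 12.3 17. ]
205 208 [0.5319 0.0805 0.0597] [ 23.7 -24.2   3.9] 0.0251
300 208 [0.5246 0.1262 0.0576] [22.9 22.1  5.9] 0.0231
255 160 [0.5072 0.1007 0.0467] [44.5  0.1 16.9] 0.0121
115 220 [0.5538 0.0318 0.0441] [ 10.8 -76.   19.5] 0.0095
115 235 [0.5633 0.0319 0.0434] [  1.4 -77.6  20.2] 0.0088
155 220 [0.5507 0.0528 0.0426] [ 10.1 -54.8  21. ] 0.008
[(200, np.float64(30.0)), (203, np.float64(29.0)), (206, np.float64(30.0)), (209, np.float64(44.0)), (212, np.float64(43.0)), (215, np.float64(44.0)), (218, np.float64(43.0)), (221, np.float64(43.0)), (224, np.float64(43.0)), (227, np.float64(44.0)), (230, np.float64(43.0)), (233, np.float64(44.0)), (236, np.float64(43.0)), (239, np.float64(44.0)), (242, np.float64(44.0)), (245, np.float64(43.0)), (248, np.float64(43.0)), (251, np.float64(43.0)), (254, np.float64(42.0)), (257, np.fl
[... 615 characters left out ...]
(260, np.float64(43.0)), (263, np.float64(43.0)), (266, np.float64(15.0)), (269, np.float64(19.0))]
[(200, np.float64(29.0)), (203, np.float64(30.0)), (206, np.float64(31.0)), (209, np.float64(43.0)), (212, np.float64(44.0)), (215, np.float64(43.0)), (218, np.float64(43.0)), (221, np.float64(44.0)), (224, np.float64(43.0)), (227, np.float64(44.0)), (230, np.float64(43.0)), (233, np.float64(43.0)), (236, np.float64(43.0)), (239, np.float64(44.0)), (242, np.float64(43.0)), (245, np.float64(43.0)), (248, np.float64(42.0)), (251, np.float64(44.0)), (254, np.float64(44.0)), (257, np.float64(44.0)), (260, np.float64(43.0)), (263, np.float64(11.0)), (266, np.float64(15.0)), (269, np.float64(20.0))]
```

>>> send_rows --pt "0.0009 0 0.0013 0" --pt "0 -0.005 0 0" --pt "0 -0.005 0 0" --pt "0 -0.004 0 0" --pt "0 -0.004 0 0" --pt "0 -0.004 0 0" --pt "0 -0.004 0 0" --pt "0 -0.004 0 0" --pt "0 0 0 0"

```text
clock: 6.8
eef_pos: [0.5552, 0.0781, 0.062]
tool_rot: [-0.088, 0.996, -0.0, -0.0]
ft_force: [-0.3, 0.2, -3.1]
grip_width: 0.0229
```

```bash
python3 - <<'E'
from h import *
o=monitor.get_obs();p,d=cams.camera("wrist")
np.savez("pics/w5.npz",d=d,q=o["tool_rot"],e=o["eef_pos"])
cv2.imwrite("pics/w5.png",p);cv2.imwrite("pics/w5c.png",cv2.convertScaleAbs(cv2.resize(p[90:290,100:325],None,fx=3,fy=3,interpolation=cv2.INTER_CUBIC),alpha=1.6))
print(o["eef_pos"],R.from_quat(o["tool_rot"]).as_matrix().round(4),o["grip_width"],o["ft_force"],o["ft_torque"])
E
```

```text
[0.55522971 0.07810497 0.06197137] [[-9.845e-01 -1.755e-01 -0.000e+00]
 [-1.755e-01  9.845e-01 -2.000e-04]
 [ 0.000e+00 -2.000e-04 -1.000e+00]] 0.022899973968441283 [-0.26198685  0.21250396 -3.1383495 ] [ 0.0161757  -0.05597515 -0.00493947]
```

View pics/w5c.png

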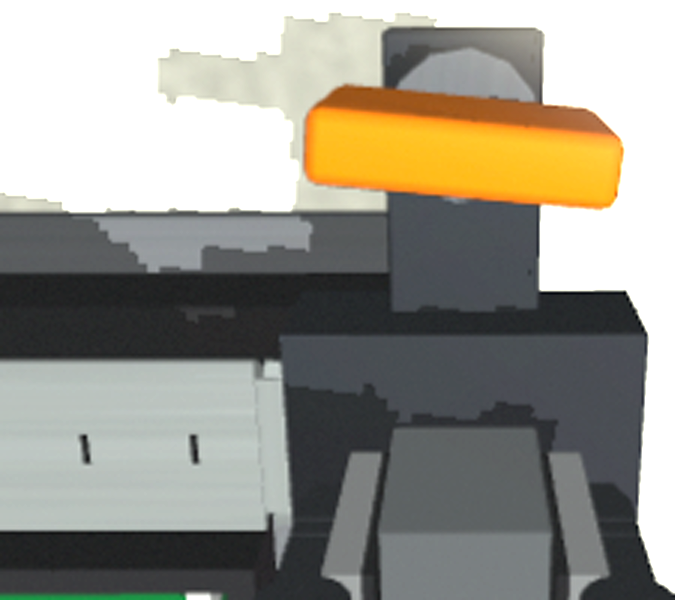

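```bash
cat > rail.py <<'E'
from h import *
import sys
def rail(n,u0,u1):
    z=np.load(f"pics/{n}.npz");T,K=TK("wrist",dict(tool_rot=z["q"],eef_pos=z["e"]))
    C=cloud(T,K,z["d"]);Rt=R.from_quat(z["q"]).as_matrix()
    p=cv2.cvtColor(cv2.imread(f"pics/{n}.png"),cv2.COLOR_BGR2GRAY).astype(float)
    A=[];B=[]
    for u in range(u0,u1,3):
        col=C[:,u,2]; idx=np.where(np.abs(col-.0435)<.004)[0]; idx=idx[(idx>150)&(idx<300)]
        if len(idx)<20: continue
        out=[]
        for v0,L in ((idx.min(),A),(idx.max(),B)):
            s=p[v0-5:v0+6,u];g=np.abs(np.diff(s));v=v0-5+.5+(g*np.arange(10)).sum()/g.sum()
            L.append((at_z(T,K,u,v,.0425)-z["e"])@Rt*1e3)
    for L in (A,B):
        L=np.array(L);c=np.polyfit(L[:,1],L[:,0],1);print(n,"slope",c[0].round(4),"x@y=0",c[1].round(2),"x mean",L[:,0].mean().round(2),"rms",np.std(L[:,0]-np.polyval(c,L[:,1])).round(2),L[:,1].min().round(0),L[:,1].max().round(0))
if __name__=="__main__": rail(sys.argv[1],int(sys.argv[2]),int(sys.argv[3]))
E
python3 rail.py w3 5 155;python3 rail.py w4 5 125; python3 rail.py w5 5 180
```

```text
w3 slope 0.0031 x@y=0 14.72 x mean 14.32 rms 0.06 -183.0 -75.0
w3 slope 0.0031 x@y=0 -20.9 x mean -21.32 rms 0.94 -193.0 -79.0
w4 slope -0.0007 x@y=0 17.99 x mean 18.06 rms 0.04 -135.0 -72.0
w4 slope -0.002 x@y=0 -16.85 x mean -16.63 rms 0.06 -144.0 -76.0
w5 slope 0.0005 x@y=0 16.8 x mean 16.76 rms 0.05 -134.0 -41.0
w5 slope -0.0003 x@y=0 -17.98 x mean -17.95 rms 0.06 -143.0 -43.0
```

>>> send_rows --pt "0 -0.006 0 0" --pt "0 -0.006 0 0" --pt "0 -0.006 0 0" --pt "0 -0.006 0 0" --pt "0 -0.006 0 0" --pt "0 -0.006 0 0" --pt "0 -0.006 0 0" --pt "0 -0.006 0 0" --pt "0 0 0 0" --pt "0 0 0 0"

```text
clock: 7.85
eef_pos: [0.5636, 0.0313, 0.062]
tool_rot: [-0.088, 0.996, 0.0, -0.0]
ft_force: [-0.1, 1.2, -2.9]
grip_width: 0.0229
```

```bash
python3 - <<'E'
from h import *
o=monitor.get_obs();p,d=cams.camera("wrist")
np.savez("pics/w6.npz",d=d,q=o["tool_rot"],e=o["eef_pos"])
cv2.imwrite("pics/w6.png",p);cv2.imwrite("pics/w6c.png",cv2.convertScaleAbs(cv2.resize(p[90:290,100:325],None,fx=3,fy=3,interpolation=cv2.INTER_CUBIC),alpha=1.6))
p,d=cams.camera("scene");cv2.imwrite("pics/s6.png",cv2.resize(p[130:260,230:360],None,fx=4.5,fy=4.5,interpolation=cv2.INTER_CUBIC))
print(o["eef_pos"],R.from_quat(o["tool_rot"]).as_matrix().round(4),o["grip_width"],o["ft_force"],o["ft_torque"])
E
python3 rail.py w6 5 185
```

```text
[0.56357157 0.03132218 0.06196199] [[-9.844e-01 -1.759e-01 -1.000e-04]
 [-1.759e-01  9.844e-01  2.000e-04]
 [ 1.000e-04  3.000e-04 -1.000e+00]] 0.0228949919813026 [-0.09816209  1.21734435 -2.94788573] [-0.05508901 -0.07670064 -0.04718343]
w6 slope -0.0312 x@y=0 14.73 x mean 17.19 rms 1.76 -116.0 -39.0
w6 slope -0.0411 x@y=0 -20.77 x mean -17.34 rms 6.0 -120.0 -42.0
```

View pics/w6.png

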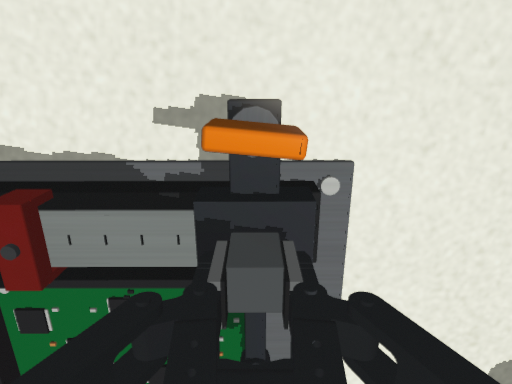

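View pics/s6.png

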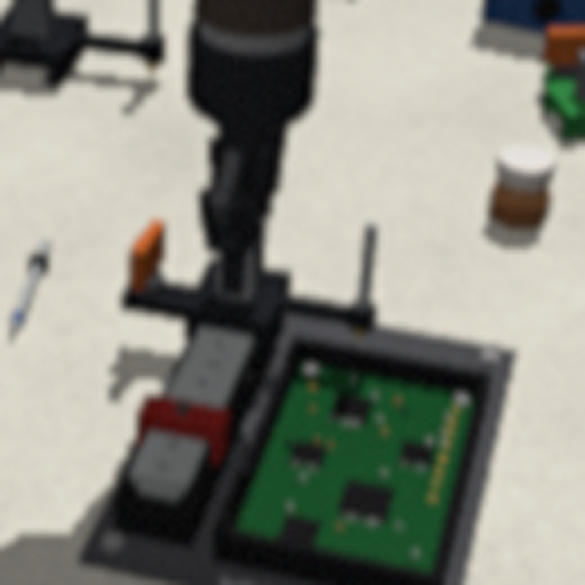

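>>> send_rows --pt "0 -0.007 0 0" --pt "0 -0.007 0 0" --pt "0 -0.007 0 0" --pt "0 -0.007 0 0" --pt "0 -0.007 0 0" --pt "0 -0.007 0 0" --pt "0 -0.007 0 0" --pt "0 -0.007 0 0" --pt "0 -0.007 0 0" --pt "0 -0.007 0 0" --pt "0 0 0 0" --pt "0 0 0 0"

```text
clock: 9.15
eef_pos: [0.5759, -0.0376, 0.062]
tool_rot: [-0.088, 0.996, 0.0, -0.0]
ft_force: [-0.4, 0.6, -3.2]
grip_width: 0.0232
```

```bash
python3 - <<'E'
from h import *
o=monitor.get_obs();p,d=cams.camera("wrist")
np.savez("pics/w7.npz",d=d,q=o["tool_rot"],e=o["eef_pos"])
cv2.imwrite("pics/w7.png",p);cv2.imwrite("pics/w7c.png",cv2.convertScaleAbs(cv2.resize(p[90:290,100:325],None,fx=3,fy=3,interpolation=cv2.INTER_CUBIC),alpha=1.6))
print(o["eef_pos"],R.from_quat(o["tool_rot"]).as_matrix().round(4),o["grip_width"],o["ft_force"],o["ft_torque"])
E
```

```text
[ 0.57592158 -0.03758333  0.06196789] [[-9.844e-01 -1.759e-01 -1.000e-04]
 [-1.759e-01  9.844e-01  3.000e-04]
 [ 1.000e-04  3.000e-04 -1.000e+00]] 0.023190536013782955 [-0.40965326  0.6396601  -3.16313107] [ 0.0464949  -0.05637846  0.03105506]
```

View pics/w7c.png

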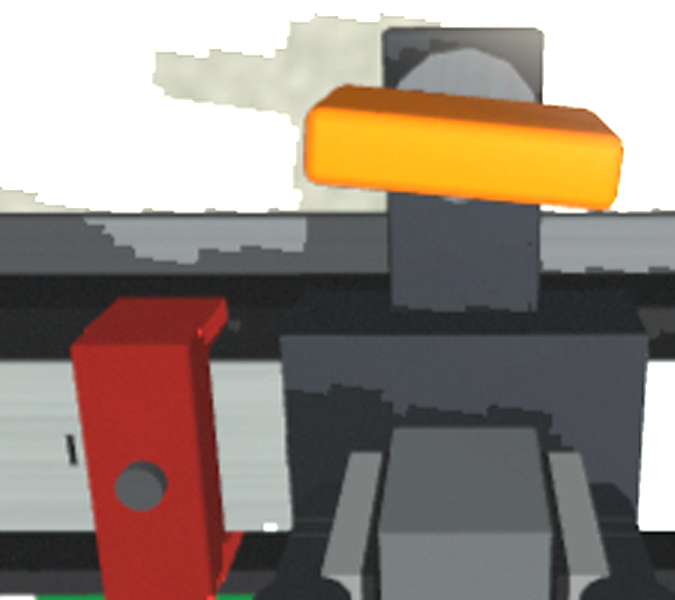

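>>> send_rows --pt "0 -0.004 0 0" --pt "0 -0.004 0 0" --pt "0 -0.003 0 0" --pt "0 -0.001 0 0" --pt "0 -0.001 0 0" --pt "0 -0.001 0 0" --pt "0 0 0 0" --pt "0 0 0 0"

```text
clock: 10.0
eef_pos: [0.5784, -0.0512, 0.062]
tool_rot: [-0.089, 0.996, 0.0, -0.0]
ft_force: [0.2, -0.0, -3.1]
grip_width: 0.0228
```

>>> send_rows --pt "0 -0.001 0 0" --pt "0 0 0 0" --pt "0 0 0 0"

```text
clock: 10.3
eef_pos: [0.5786, -0.0522, 0.062]
tool_rot: [-0.088, 0.996, 0.0, -0.0]
ft_force: [-0.5, -0.4, -3.8]
grip_width: 0.023
```

>>> send_rows --pt "0 -0.001 0 0" --pt "0 0 0 0" --pt "0 0 0 0"

```text
clock: 10.6
eef_pos: [0.5787, -0.0525, 0.062]
tool_rot: [-0.089, 0.996, 0.001, -0.0]
ft_force: [-1.0, 3.3, -1.8]
grip_width: 0.0232
```

>>> send_rows --pt "0 -0.001 0 0" --pt "0 0 0 0" --pt "0 0 0 0"

```text
clock: 10.9
eef_pos: [0.5786, -0.0525, 0.0621]
tool_rot: [-0.089, 0.996, 0.002, -0.0]
ft_force: [-0.8, 6.1, -1.7]
grip_width: 0.0234
```

```bash
python3 - <<'E'
from h import *
o=monitor.get_obs();p,d=cams.camera("wrist")
np.savez("pics/w8.npz",d=d,q=o["tool_rot"],e=o["eef_pos"])
cv2.imwrite("pics/w8.png",p);cv2.imwrite("pics/w8c.png",cv2.convertScaleAbs(cv2.resize(p[90:290,100:325],None,fx=3,fy=3,interpolation=cv2.INTER_CUBIC),alpha=1.6))
print(o["eef_pos"],R.from_quat(o["tool_rot"]).as_matrix().round(4),o["grip_width"],o["ft_force"],o["ft_torque"])
E
```

```text
[ 0.57862343 -0.05254617  0.06205758] [[-9.842e-01 -1.772e-01 -5.000e-04]
 [-1.772e-01  9.842e-01  3.200e-03]
 [-0.000e+00  3.200e-03 -1.000e+00]] 0.023352532456313198 [-0.7651892   6.13315036 -1.66988925] [ 1.34523407  0.22755626 -0.11247767]
```

View pics/w8c.png

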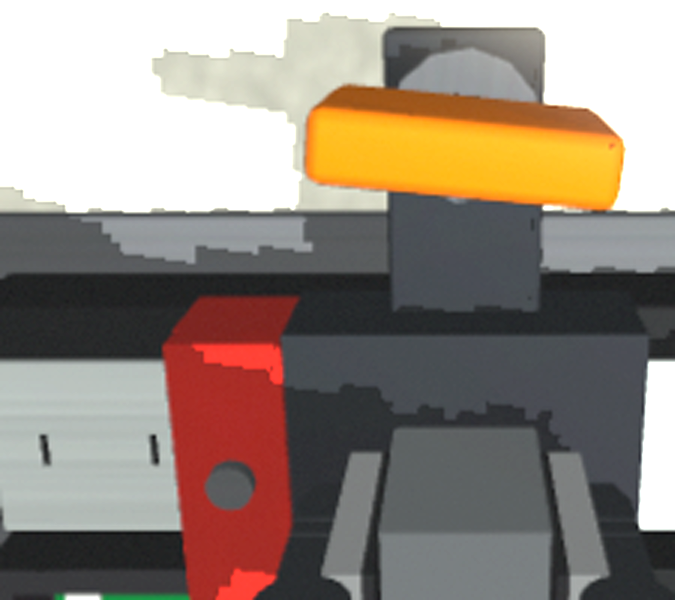

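>>> send_rows --pt "0 0.001 0.0008 0" --pt "0 0 0 0" --pt "0 0 0 0"

```text
clock: 11.25
eef_pos: [0.5787, -0.0525, 0.0613]
tool_rot: [-0.089, 0.996, 0.001, 0.0]
ft_force: [-1.0, 5.1, -1.9]
grip_width: 0.0232
```

>>> send_rows --pt "0 0 0 0" --pt "0 0 0 0" --pt "0 0 0 0" --pt "0 0 0 0" --pt "0 0 -0.01 0" --pt "0 0 -0.03 0" --pt "0 0 -0.035 0" --pt "0 0 -0.035 0" --pt "0 0 -0.03 0" --pt "0 0 0 0" --pt "0 0 0 0" --claw 1

```text
clock: 12.35
eef_pos: [0.5794, -0.0534, 0.2027]
tool_rot: [-0.088, 0.996, -0.0, 0.001]
ft_force: [-0.5, 0.1, -0.1]
grip_width: 0.0851
```

```bash
python3 - <<'E'
from h import *
o=monitor.get_obs();p,d=cams.camera("wrist")
np.savez("pics/w9.npz",d=d,q=o["tool_rot"],e=o["eef_pos"])
cv2.imwrite("pics/w9.png",p);cv2.imwrite("pics/w9c.png",cv2.convertScaleAbs(cv2.resize(p[80:260,150:350],None,fx=3.3,fy=3.3,interpolation=cv2.INTER_CUBIC),alpha=1.6))
print(o["eef_pos"],R.from_quat(o["tool_rot"]).as_matrix().round(4),o["grip_width"],o["joint_pos"],o["clock"])
E
```

```text
[ 0.57936477 -0.05336153  0.20267902] [[-9.843e-01 -1.762e-01  2.900e-03]
 [-1.762e-01  9.843e-01 -5.000e-04]
 [-2.700e-03 -1.000e-03 -1.000e+00]] 0.08508255202618589 [-9.17345681e-02  4.13998717e-01  1.75353208e-01  1.32924454e+00
 -2.10516113e-04 -2.68909411e-01] 12.35
```

View pics/w9c.png

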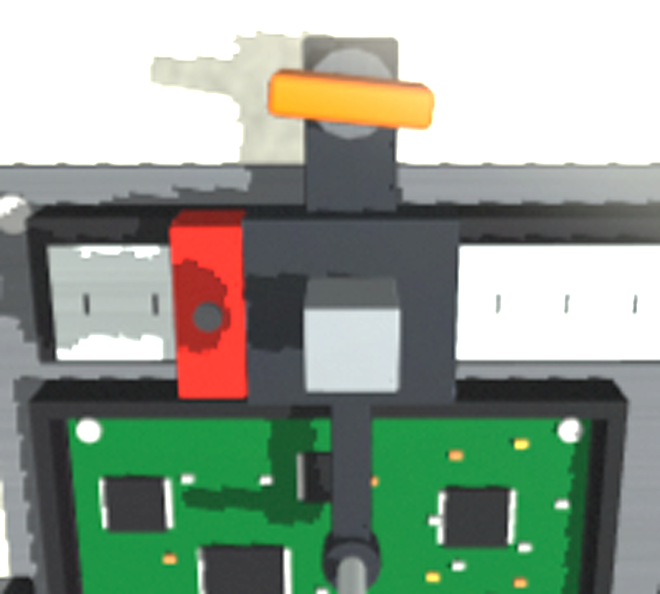

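```bash
python3 - <<'E'
from h import *
z=np.load("pics/w9.npz");T,K=TK("wrist",dict(tool_rot=z["q"],eef_pos=z["e"]))
g=lambda u,v,h:at_z(T,K,150+(u+.5)/3.3-.5,80+(v+.5)/3.3-.5,h)
Rt=R.from_quat(z["q"]).as_matrix()
P=np.array([g(*q,.084) for q in [(274,82),(434,92),(431,127),(270,114)]]);
print("knob",P.mean(0),((P-z["e"])@Rt*1e3).round(1))
d=P[1]-P[0]+P[2]-P[3];print("yaw",np.arctan2(d[1],d[0]))
P=np.array([g(*q,.090) for q in [(305,308),(399,308),(399,391),(305,391)]]);c=P.mean(0)
print("grip",c,((P-z["e"])@Rt*1e3).round(1)); print("pred knob",c+.06*Rt[:,0])
C=cloud(T,K,z["d"])
for u,v in [(257,110),(257,182),(240,155),(213,165)]: print(C[v,u].round(4))
E
```

```text
knob [ 0.51979244 -0.06282869  0.084     ] [[ 65.7 -17.2 118.5]
 [ 63.3  20.6 118.5]
 [ 55.2  20.1 118.5]
 [ 58.3 -18.3 118.5]]
yaw 1.677256342496484
grip [ 0.57831626 -0.05243239  0.09      ] [[ 12.1 -10.4 112.7]
 [ 12.   12.8 112.6]
 [ -9.7  13.1 112.7]
 [ -9.7 -10.7 112.7]]
pred knob [ 0.51925576 -0.06300737  0.08983525]
[ 0.519  -0.0625  0.0826]
[ 0.5751 -0.0524  0.09  ]
[ 0.5628 -0.0701  0.0553]
[ 0.5764 -0.0931  0.0551]
```

>>> send_rows --pt "0.0303 0.0006 0 0" --pt "0.0303 0.0006 0 0" --pt "0 0 0 -0.997" --pt "0 0 0 -0.997" --pt "0 0 0 -0.997" --pt "0 0 0 -0.997" --pt "0 0 0 -0.997" --pt "0 0 0 -0.997" --pt "0 0 0 -0.997" --pt "0 0 0 -0.997" --pt "0 0 0 -0.997" --pt "0 0 0 -0.997" --pt "0 0 0 -0.997" --pt "0 0 0 -0.997" --pt "0 0 0 -0.997" --pt "0 0 0 -0.997" --pt "0 0 0 -0.997" --pt "0 0 0 0" --pt "0 0 0 0" --claw -0.18

```text
clock: 14.3
eef_pos: [0.5181, -0.0626, 0.2]
tool_rot: [0.742, -0.671, -0.001, 0.001]
ft_force: [-0.1, 0.2, -0.1]
grip_width: 0.0349
```

```bash
python3 - <<'E'
from h import *
o=monitor.get_obs();p,d=cams.camera("wrist")
np.savez("pics/w10.npz",d=d,q=o["tool_rot"],e=o["eef_pos"])
cv2.imwrite("pics/w10.png",p)
Rt=R.from_quat(o["tool_rot"]).as_matrix()
print(o["eef_pos"],Rt.round(4),np.arctan2(Rt[1,1],Rt[0,1]),o["grip_width"],o["joint_pos"],o["clock"])
print((np.array([.5195,-.0629,.06])-o["eef_pos"])@Rt)
E
```

```text
[ 0.5181309  -0.06264502  0.20003147] [[ 9.97e-02 -9.95e-01 -2.50e-03]
 [-9.95e-01 -9.97e-02  2.00e-04]
 [-4.00e-04  2.40e-03 -1.00e+00]] -3.0417306661537 0.03486942262301417 [-1.20265114e-01  3.01088471e-01  4.13172278e-03  1.27630534e+00
 -9.73800331e-05 -1.79092277e+00] 14.3
[ 0.00045229 -0.00167679  0.14002763]
```

View pics/w10.png

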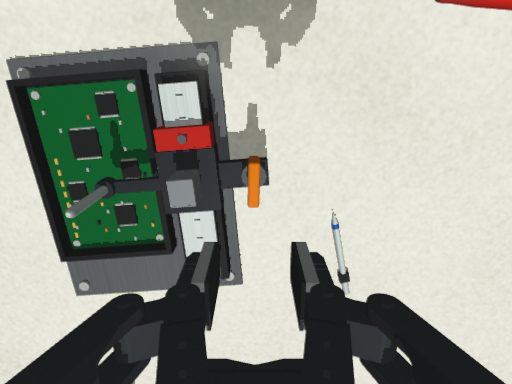

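>>> send_rows --pt "0.0005 -0.0014 0.03 0" --pt "0 0 0.03 0" --pt "0 0 0.03 0" --pt "0 0 0.01 0" --pt "0 0 0 0"

```text
clock: 14.85
eef_pos: [0.5188, -0.0629, 0.0996]
tool_rot: [0.742, -0.67, -0.002, 0.001]
ft_force: [-0.3, -0.1, 0.4]
grip_width: 0.0351
```

```bash
python3 - <<'E'
from h import *
o=monitor.get_obs();p,d=cams.camera("wrist")
cv2.imwrite("pics/w11.png",p)
Rt=R.from_quat(o["tool_rot"]).as_matrix()
print(o["eef_pos"],(np.array([.5195,-.0629,.058])-o["eef_pos"])@Rt)
E
```

```text
[ 0.51879337 -0.06286978  0.09958014] [ 0.0001393  -0.00087543  0.04157671]
```

View pics/w11.png

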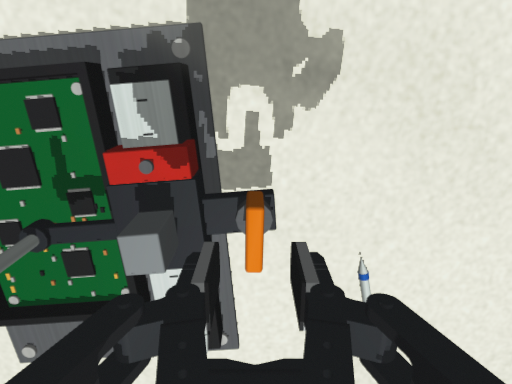

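>>> send_rows --pt "0 -0.0005 0.012 0" --pt "0 0 0.012 0" --pt "0 0 0.012 0" --pt "0 0 0.0055 0" --pt "0 0 0 0" --pt "0 0 0 0"

```text
clock: 15.5
eef_pos: [0.5208, -0.063, 0.0596]
tool_rot: [0.742, -0.67, -0.0, 0.0]
ft_force: [0.2, -0.4, 0.2]
grip_width: 0.035
```

>>> send_rows --pt "0 0 0 0" --pt "0 0 0 0" --pt "0 0 0 0" --pt "0 0 0 0" --pt "0 0 0 0" --pt "0 0 0 0" --claw -1

```text
clock: 16.1
eef_pos: [0.5207, -0.0631, 0.0601]
tool_rot: [0.742, -0.67, 0.0, 0.0]
ft_force: [-3.5, -0.5, 5.7]
grip_width: 0.0086
```

```bash
python3 - <<'E'
from h import *
o=monitor.get_obs();p,d=cams.camera("wrist")
cv2.imwrite("pics/w12.png",p)
print(o["eef_pos"],o["ft_force"],o["ft_torque"])
E
```

```text
[ 0.52068715 -0.06313763  0.06010987] [-3.50903267 -0.52505122  5.73863592] [-0.09526093  0.56551122 -0.07532034]
```

View pics/w12.png

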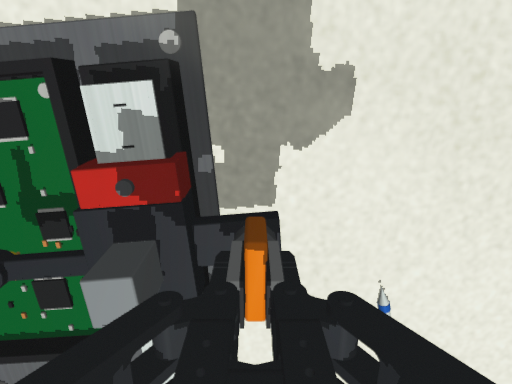

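>>> send_rows --pt "0 0 0 0.9" --pt "0 0 0 0.9" --pt "0 0 0 0.9" --pt "0 0 0 0.9" --pt "0 0 0 0.9" --pt "0 0 0 0.9" --pt "0 0 0 0.9" --pt "0 0 0 0"

```text
clock: 16.95
eef_pos: [0.5193, -0.0632, 0.0601]
tool_rot: [-0.497, 0.868, 0.0, -0.001]
ft_force: [-7.4, -0.7, 8.4]
grip_width: 0.0087
```

```bash
python3 - <<'E'
from h import *
o=monitor.get_obs();p,d=cams.camera("wrist")
cv2.imwrite("pics/w13.png",p)
Rt=R.from_quat(o["tool_rot"]).as_matrix()
print(o["eef_pos"],o["ft_force"],o["ft_torque"],np.arctan2(Rt[1,1],Rt[0,1]))
E
```

```text
[ 0.51933314 -0.06317042  0.0600806 ] [-7.35098357 -0.67315318  8.39628244] [-0.09857022  1.25058322 -0.07130901] 2.612030436862394
```

View pics/w13.png

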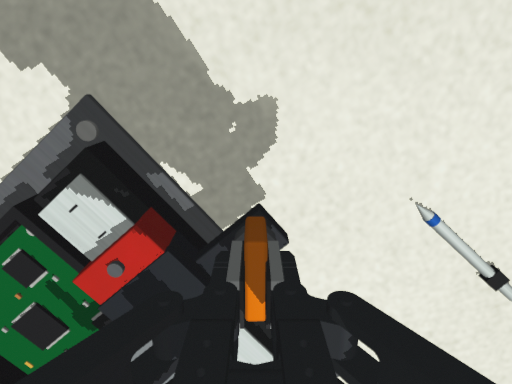

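>>> send_rows --pt "0 0 0 0.9" --pt "0 0 0 0.9" --pt "0 0 0 0.9" --pt "0 0 0 0.9" --pt "0 0 0 0.9" --pt "0 0 0 0.9" --pt "0 0 0 0.9" --pt "0 0 0 0.6" --pt "0 0 0 0" --pt "0 0 0 0"

```text
clock: 18.0
eef_pos: [0.5179, -0.0633, 0.0601]
tool_rot: [-0.175, 0.985, 0.0, -0.003]
ft_force: [-10.6, -0.6, 12.0]
grip_width: 0.0088
```

```bash
python3 - <<'E'
from h import *
o=monitor.get_obs();p,d=cams.camera("wrist")
cv2.imwrite("pics/w14.png",p)
Rt=R.from_quat(o["tool_rot"]).as_matrix()
print(o["eef_pos"],o["ft_force"],o["ft_torque"],np.arctan2(Rt[1,1],Rt[0,1]),o["grip_width"])
E
```

```text
[ 0.51789017 -0.06334146  0.06011193] [-10.63007042  -0.64609115  11.98340093] [-0.29149448  2.01690057  0.03149987] 1.9232728827404926 0.008773325485950048
```

View pics/w14.png

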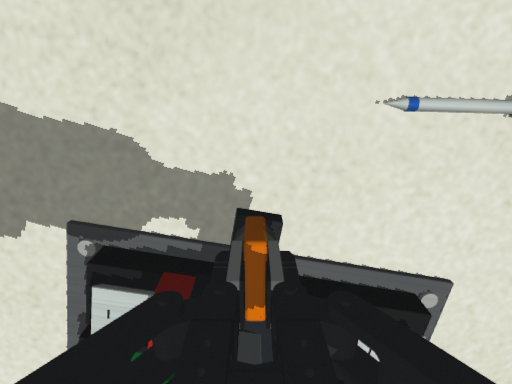

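>>> send_rows --pt "0 0 0 0.15" --pt "0 0 0 0" --pt "0 0 0 -0.15" --pt "0 0 0 0"

```text
clock: 18.45
eef_pos: [0.5178, -0.0634, 0.0601]
tool_rot: [-0.176, 0.984, 0.0, -0.003]
ft_force: [-10.1, -0.9, 11.3]
grip_width: 0.009
```

>>> send_rows --pt "0 0 0 0" --pt "0 0 0 0" --pt "0 0 0 0" --pt "0 0 0 0" --pt "0 0 -0.01 0" --pt "0 0 -0.03 0" --pt "0 0 -0.035 0" --pt "0 0 -0.035 0" --pt "0 0 -0.03 0" --pt "0 0 0 0" --pt "0 0 0 0" --claw 0

```text
clock: 19.55
eef_pos: [0.5215, -0.063, 0.2009]
tool_rot: [-0.175, 0.984, -0.0, 0.001]
ft_force: [0.0, -1.1, -1.2]
grip_width: 0.0426
```

```bash
python3 - <<'E'
from h import *
o=monitor.get_obs();p,d=cams.camera("wrist")
np.savez("pics/w15.npz",d=d,q=o["tool_rot"],e=o["eef_pos"])
cv2.imwrite("pics/w15.png",p)
cv2.imwrite("pics/w15c.png",cv2.convertScaleAbs(cv2.resize(p[110:330,130:380],None,fx=2.7,fy=2.7,interpolation=cv2.INTER_CUBIC),alpha=1.5))
print(o["eef_pos"],o["ft_force"],o["clock"])
E
```

```text
[ 0.52148227 -0.06304692  0.20091707] [ 0.01104662 -1.11988946 -1.20484468] 19.55
```

View pics/w15c.png

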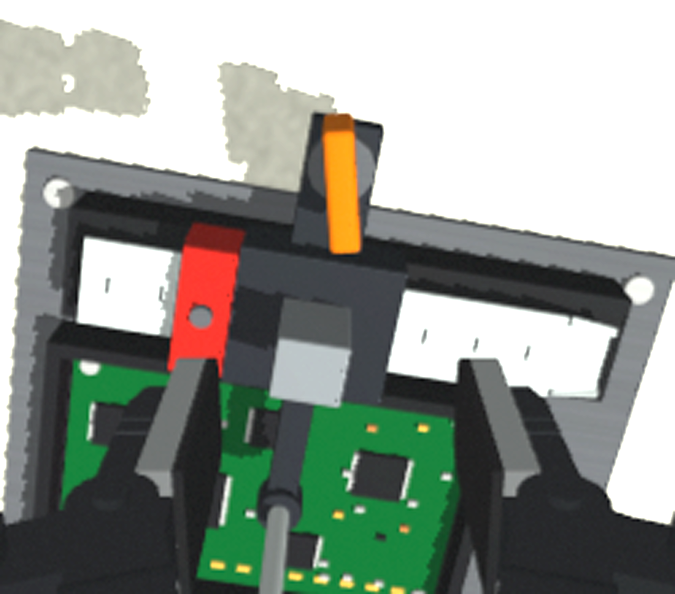

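```bash
python3 - <<'E'
from h import *
z=np.load("pics/w15.npz");T,K=TK("wrist",dict(tool_rot=z["q"],eef_pos=z["e"]))
g=lambda u,v,h:at_z(T,K,130+(u+.5)/2.7-.5,110+(v+.5)/2.7-.5,h)[:2]
ya=lambda d:np.arctan2(d[1],d[0])
print("bar edge yaw",ya(g(331,252,.084)-g(325,135,.084)),ya(g(360,250,.084)-g(353,132,.084)))
G=np.array([g(*q,.090) for q in [(278,336),(351,347),(345,406),(270,394)]]);c=G.mean(0)
print("grip",c,"yaw -x",ya(G[1]-G[0]+G[2]-G[3]))
print("body right edge yaw(y)",ya(g(383,402,.056)-g(407,270,.056)))
B=g(325,132,.084);kc=np.mean([g(*q,.084) for q in [(325,135),(353,132),(360,250),(331,252)]],0);print("knob",kc, "carriage y yaw",ya(c-kc))
# rail: edges right part, z .0425
print("rail -x yaw",ya(g(617,326,.0425)-g(407,291,.0425)),ya(g(570,392,.0425)-g(392,372,.0425)))
C=cloud(T,K,z["d"])
for u,v in [(250,245),(200,245),(240,215),(256,190)]: print(C[v,u].round(4))
p=cv2.imread("pics/w15.png");cv2.imwrite("pics/w15d.png",cv2.convertScaleAbs(cv2.resize(p[180:270,180:310],None,fx=6,fy=6,interpolation=cv2.INTER_CUBIC),alpha=2))
E
```

```text
bar edge yaw 0.397295914849239 0.4153847054168239
grip [ 0.57604771 -0.05258632] yaw -x 1.750386050796069
body right edge yaw(y) 0.2087174739414919
knob [ 0.51790998 -0.06320164] carriage y yaw 0.18059973155023154
rail -x yaw 1.7450047844537422 1.7981886090332513
[ 0.5727 -0.049   0.0897]
[ 0.521  -0.0905  0.2087]
[ 0.5627 -0.0634  0.056 ]
[ 0.5254 -0.0609  0.0832]
```

View pics/w15d.png

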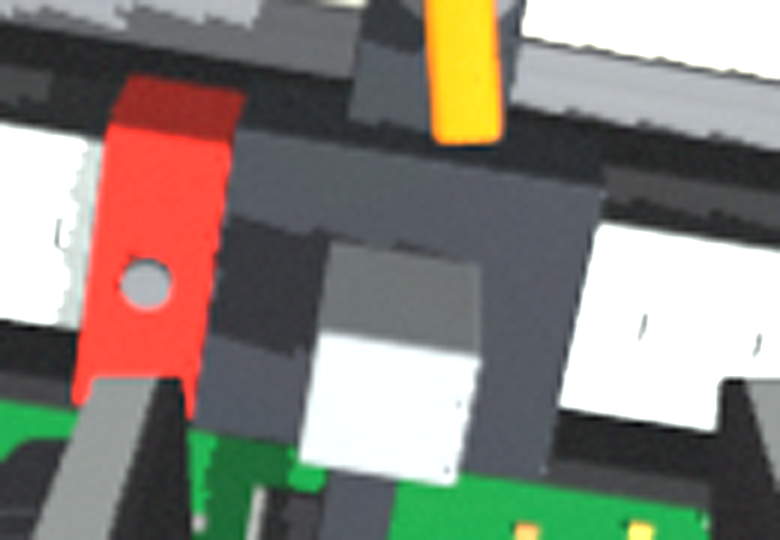

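```bash
python3 - <<'E'
from workcell import monitor,order
print(monitor.get_obs()["clock"],order.job_done())
E
```

```text
the job is handed in; nothing more can be done
19.6 None
```

The job is handed in at 19.6 s of the 72 s allowed. I picked up the smaller dark carriage by its grip block, slid it onto the rail's open end with the probe on the board side, and pushed it against the red stop. I then released it and turned the orange knob clockwise.

What the last checks showed, all from the wrist camera after backing off:
- **Stop:** the carriage face is flush against it with no visible gap. The push force rose to about 6 N on contact.
- **Knob:** the picture gives about 1.34 rad. The wrist turned it about 1.32 rad from a start of about 0.08, which suggests about 1.39. Both are past the required 1.15 rad.
- **Sideways position:** the two estimates disagree slightly. Clamping pulled the carriage towards its knob side. Comparing its position before and after puts the shift at about 2 mm. Comparing it with the stop puts it 0.5–1 mm off the rail's centre line. Either way it is within the 4 mm allowed.
- **Squareness and height:** the carriage is parallel to the rail within about 0.02 rad, apart from two edges in the last picture that were hard to read and were up to about 0.05 rad off. Its height matches resting on the rail; I did not measure tilt separately.
- **Contacts:** the gripper is about 14 cm above where it held the knob, touching nothing. I saw no contact with the circuit board. I did not re-measure the other things on the bench, but the arm never went near them.

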